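# Set the date coder's print head to the pack with the fold-away crank handle

### The arm

A 6-joint arm with a two-finger parallel gripper is mounted at the origin on the work surface. World frame = base frame: x ahead of the robot, y to its left, z up, the work surface at z = 0. Lengths are in m, angles in rad, forces in N, time in s.
With the tool pointing down it reaches from about 0.375 to 0.975 m from the base axis. Payload 3.8 kg.
Tool frame: the origin (TCP) lies on the centre line of the jaws, within the pads' length; the fingertips stand 14 mm ahead of it and the grasp point (between the pads) lies 5 mm behind it (bot.finger_overhang is the distance from the TCP to the fingertips, in m); y points along the fingers, x is the direction in which the jaws open and shut, and the axes are right-handed (so a half turn about y gives the same grasp; the last joint's range is limited). The gripper opens to 85 mm and grips with 20 to 120 N. Pads are 22 mm wide; open, the fingers measure 114 mm over their backs; the gripper's body (76 mm by 85 mm) begins 54 mm behind the grasp point. The pads swing forward as they close: fully open they stand 13 mm farther back than shut.
Start: joints at [1.274, 0.264, 1.604, -0, 1.274, -0.037], TCP at [0.173, 0.652, 0.245] pointing down, gripper open.
Joint ranges: [-2.63, 2.63], [-0.94, 2.18], [0.31, 2.57], [-1.31, 4.45], [0, 2.66], [-2.55, 2.55]. Speed limits (rad/s): [2.57, 2.57, 3.14, 3.14, 3.14, 3.14].

### API

Orientations are given as a rotation vector (axis times angle).
In Python, from workcell import readout, read_camera, bot, spotter gives the robot as it stands.
- The arm moves only by the tool jog_arm, never from a script. Its argument "increments" is a list of rows, each a list of 7 numbers: the shift along the tool's x, y, z in m, then the turn, a rotation vector about the tool's x, y, z in rad, then the opening, from 0 (shut) to 1 (fully open). A call has 1 to 10 rows; each row shifts and turns the pose as measured when the row begins, along the tool's axes as they then stand; what a row does not reach is not made up. A row lasts 1/8 s, in which the tool goes at most 62.5 mm and 10.7 degrees, less where a joint would pass 70% of its speed; a pose out of reach is approached as far as the arm can. A call with a gripper value outside its range is refused whole. The fingers move at their own pace and stop on an object; "force" is the grip in N (left out, the last holds). Time passes only in rows, so rows that do not move let the fingers close. It gives the time, the measured TCP pose, the force and the opening at its end, in the units of the state.
- readout.read_state(): the state, without advancing time (a new reading comes with each control period).
- read_camera(name): name is "scene" or "top" or "wrist"; returns a dict with "img" (400x640x3 uint8, blue, green, red), "range_z" (400x640 float32, m along the optical axis (not along the pixel's ray), 0 where there is no reading), "fx", "fy", "cx", "cy" (pixels), "world_from_camera" (4x4, takes a point from camera to world coordinates). Camera axes: x right, y down, z forward; pixel columns grow to the right and rows downward; lengths in m; the calibration is good to about 2 mm. A picture is of the moment at which its call begins.
- bot.finish_job(): hands the job in, once; it reports no verdict.
Trained networks look in a picture, given as the dict that the camera call returned (one of the last four; its "shot" number tells which), for a name from the list of things; names that differ only in an ending like _2 or _b are one class to them, and where a whole thing is asked for, a point or a joint stands for the part that bears it (a point fixed in the world has none). Each returns a list of dicts, best first, with "p" (0 to 1); they miss things now and then, are a little off and sometimes report something else, mostly with a low value. They report only what shows in the picture. A call takes as long as a camera call. They do not tell look-alikes from the thing itself.
- spotter.masks_of(picture, thing): "mask" (400x640 bool, what is visible of it) and "location" ([column, row] in pixels, amid what is visible of it).
- spotter.spot_point(picture, thing): "location" ([column, row] in pixels: a listed point, or the origin of a listed thing).
The state is a dict: "time": time; "q": joint angles; "joint_vel": joint speeds; "joint_torque": joint torques, N m; "tool_pos": TCP position; "tcp_rot": TCP orientation; "wrist_force": force on the tool from outside, world axes, zero at the start; "torque": the same for the moment, N m; "width": opening from 0.0 (shut) to 1.0 (fully open).
Only numpy, scipy, OpenCV 4.12 (cv2) and the standard library are available. Lean on these libraries where they do the work, as an engineer would, in place of code of your own. Each camera call takes 0.05 s, during which the arm holds its last target. There are 200 camera calls.

### The job

The print head of the date coder stands too high for today's packs. Swing the folded handle of the handwheel up until it stands fully upright and let go of it to see that it stays, then take it again by its grip and wind the wheel clockwise until the print head is about 4 mm above the lid of the pack under it, without ever touching the pack. When the height is right, fold the handle flat into the wheel again, and leave the packs and everything else where they are.

Things in the scene. Friction and masses are not known exactly. Their poses are not given: they have to be found in the camera images.
- wheel (a joint): turning angle (rad) of the handwheel on top of the coder's column; grows clockwise seen from above. Vertical axis, range 0 to 28.5 (several turns); it starts at 2.5 to 10. Each clockwise turn lowers the print head by 10 mm (1.59 mm per rad). Needs about 0.14 N m (2.5 N at the handle) and stays where it is left. Dished aluminium wheel, outer diameter 142 mm, rim 14 mm thick, rim top 13 mm below the handle's hinge axis, inner disc 24 mm and hub (40 mm diameter) 18 mm below it
- handle (a joint): fold angle (rad) of the handle: 0 = folded flat, lying across the wheel from its hinge on the rim over the hub; pi/2 = upright against its stop, parallel to the wheel's axis. A friction hinge of about 0.06 N m: it stays at any angle. Starts at 0 to 0.12
- wheel_axis (a point): point on the handwheel's vertical axis at the height of the handle's hinge axis (240 mm above the table); nothing else on the machine stands higher than the wheel
- handle_hinge (a point): centre of the handle's hinge on the wheel's rim, 60 mm from the wheel's axis. The hinge axis is horizontal and tangential; folded, the handle points from here straight towards the wheel's axis and past it by 6 mm
- grip: black barrel-shaped plastic grip of the handle, 56 mm long, 22 mm diameter in the middle, 17 to 20 mm at its ends; turns freely on its pin. Origin at its centre, 38 mm from the hinge axis; its own -x axis points along the handle to its free end (66 mm from the hinge axis). Folded, the grip is level with its axis 13 mm over the rim's top; upright, its free end is 306 mm above the table
- head: grey print head (housing 85 x 62 x 66 mm) on an aluminium arm and carriage that rides up and down the column; moved only by the handwheel. Origin on the column's axis at the height of the print face, x axis along the arm
- head_face (a point): centre of the print head's flat underside (steel face plate 75 x 52 mm), 170 mm from the wheel's axis, over the belt; starts 20 to 32 mm above the pack's lid
- pack: sample pack: closed clear plastic pack 92 mm wide, 122 mm long (along the belt) and 45 mm high, with six dark sweets and a blank paper label on its flat lid, loose on the belt (65 mm above the table) under the print head. Origin under its centre
- pack_top (a point): centre of the flat lid of the sample pack, 45 mm above the belt
- pack_in: filled pack like the sample, loose on the +y half of the belt; leave alone
- pack_out: filled pack like the sample, loose on the -y half of the belt; leave alone
- cartridge: spare black ink cartridge 44 x 80 x 24 mm lying on the table, origin under its centre; leave alone
- spray: white sanitiser spray bottle, 70 mm diameter, 190 mm tall, origin under its centre; leave alone
- scraper: steel dough scraper 160 x 110 mm lying flat, 13 mm high; leave alone
- bowl: steel bowl, 150 mm across, 60 mm high, origin under its centre; leave alone
- empties: nested stack of empty clear trays 93 x 125 x 52 mm, origin under its centre; leave alone
- taper: grey desk tape dispenser 130 x 45 x 84 mm, origin under its centre; leave alone
Not all that is in view belongs to the job. What is shaped like the pack but yellow is not meant.

How it is judged:
On the way, in this order (a step that is already met when the one before it is completed fails the run):
1. the handle stands upright by itself, let go (value of joint handle above 1.4 rad and contact force between the fingers and grip below 0.1 N), for 0.2 s.
2. the print head has been wound down by the upright handle's grip to 1.5 to 6.5 mm above the pack's lid (z of head_face in the frame of pack_top between 0.0015 and 0.0065 m and value of joint handle above 1.2 rad and contact force between the fingers and grip above 0.5 N), for 0.1 s.
At the end, for the whole second after the job is handed in: The print face is 1.5 to 6.5 mm above the sample pack's lid, with the pack still under it (centres within 30 mm) and level, the head is still, and the handle is folded flat (within 0.2 rad) (z of head_face in the frame of pack_top between 0.0015 and 0.0065 m and value of joint handle below 0.2 rad and horizontal distance between head_face and pack_top below 0.03 m and linear speed of head below 0.01 m/s and angle between pack's own z axis and vertical below 0.05 rad); the robot touches nothing.
It fails at once if the print head touches the pack (contact force between head and pack above 0.3 N).
It fails at once if a pack on the belt is shifted by more than 12 mm (distance of any of pack, pack_in, pack_out from where it was at the start of the episode above 0.012 m).
It fails at once if another thing on the table is shifted by more than 30 mm (distance of any of cartridge, spray, scraper, bowl, empties, taper from where it was at the start of the episode above 0.03 m).
It also fails if it takes over 72 s, if anything falls off the work surface, if the arm or the gripper's body presses on something with over 40 N, if the wrist force passes 120 N, or if a joint passes its speed limit or range.

## Working session

There is one attempt and no reset: what is moved stays moved. The work goes in short steps, Python scripts to look and compute and a tool call to move; the robot and the scene stay as the last step left them, time stands still between calls to the robot, and variables do not carry over. Pictures are saved under pics/ and viewed, about 8 in all and at most 12, crops included, and the job is handed in when it is done.

Besides the shell and the picture viewer there is one more tool, called after "Request:" as name([rows], argument=value, ...), one row to a line, values as JSON. jog_arm: Moves the arm, as the interface text tells. Its arguments: {"type":"object","properties":{"increments":{"type":"array"},"force":{"type":"number"}},"required":["increments"]}

```bash
mkdir -p pics; cat > h.py <<'E'
import numpy as np, cv2
from workcell import readout, read_camera, bot, spotter
def world(p,uv,z=None):
    u,v=uv; T=p["world_from_camera"]
    d=np.array([(u-p["cx"])/p["fx"],(v-p["cy"])/p["fy"],1.])
    if z is None:
        r=p["range_z"][int(round(v)),int(round(u))]
        return T[:3,:3]@(d*r)+T[:3,3]
    w=T[:3,:3]@d; return T[:3,3]+w*(z-T[2,3])/w[2]
def cloud(p,m):
    v,u=np.nonzero(m&(p["range_z"]>0)); r=p["range_z"][v,u]
    c=np.stack([(u-p["cx"])/p["fx"]*r,(v-p["cy"])/p["fy"]*r,r],1)
    T=p["world_from_camera"]; return c@T[:3,:3].T+T[:3,3]
E
python3 - <<'E'
from h import *
np.set_printoptions(precision=4,suppress=True)
for n in("scene","top"):
    p=read_camera(n); cv2.imwrite(f"pics/{n}0.png",p["img"])
    print(n,p["world_from_camera"][:3,3],p["fx"])
    for t in("wheel_axis","handle_hinge","grip","head_face","pack_top"):
        z={"wheel_axis":.24,"handle_hinge":.24,"grip":.24,"pack_top":.11}.get(t)
        for r in spotter.spot_point(p,t)[:3]: print(t,round(r["p"],2),r["location"],world(p,r["location"]),world(p,r["location"],z) if z else "")
print(readout.read_state())
E
```

```text
scene [0.9417 0.7144 1.0475] 401.0364804832192
wheel_axis 0.86 [307.4, 174.1] [0.5494 0.0007 0.2452] [ 0.5469 -0.0039  0.24  ]
handle_hinge 0.57 [326.5, 180.0] [0.5114 0.0435 0.241 ] [0.5108 0.0427 0.24  ]
handle_hinge 0.47 [275.5, 135.1] [ 0.4416 -0.4639  0.0131] [ 0.5513 -0.2054  0.24  ]
grip 0.53 [306.5, 171.5] [ 0.5506 -0.0025  0.2532] [ 0.544  -0.0145  0.24  ]
grip 0.41 [314.3, 172.2] [0.5337 0.0125 0.2555] [ 0.5257 -0.0012  0.24  ]
head_face 0.81 [264.3, 229.1] [0.7227 0.0738 0.1806] 
head_face 0.54 [264.5, 241.9] [0.7235 0.0638 0.1098] 
pack_top 0.64 [260.1, 232.7] [0.7365 0.0757 0.1753] [0.7211 0.0278 0.11  ]
pack_top 0.56 [218.4, 170.5] [ 0.7221 -0.3474  0.0431] [ 0.7367 -0.2767  0.11  ]
top [0.2611 0.0167 1.7916] 430.85166148159664
wheel_axis 0.58 [322.9, 207.1] [ 0.5417 -0.0057  0.2485] [ 0.5432 -0.0058  0.24  ]
handle_hinge 0.64 [310.8, 215.8] [0.5092 0.0375 0.244 ] [0.5098 0.0375 0.24  ]
grip 0.44 [320.3, 207.3] [0.5403 0.0038 0.2508] [0.5422 0.0037 0.24  ]
grip 0.21 [309.3, 216.6] [0.5086 0.0431 0.2283] [0.5067 0.0429 0.24  ]
head_face 0.61 [312.0, 170.3] [0.6914 0.0385 0.2022] 
head_face 0.32 [385.1, 276.5] [ 0.3041 -0.2712  0.0019] 
pack_top 0.81 [314.1, 171.9] [0.6837 0.0303 0.2086] [0.71   0.0311 0.11  ]
pack_top 0.72 [404.0, 177.8] [ 0.7105 -0.343   0.0516] [ 0.6954 -0.3309  0.11  ]
pack_top 0.32 [232.0, 260.2] [0.3538 0.3596 0.0051] [0.3484 0.3395 0.11  ]
{'time': 0.6, 'q': array([ 1.2741,  0.2639,  1.604 ,  0.    ,  1.2737, -0.0369]), 'joint_vel': array([ 0.0008, -0.0008, -0.0011, -0.0021,  0.0008,  0.0008]), 'joint_torque': array([ -0.001 , -51.4644, -36.7461,   0.    ,   0.0012,  -0.    ]), 'tool_pos': array([0.1734, 0.6524, 0.2453]), 'tcp_rot': array([-1.3209, -1.0157,  1.0157]), 'wrist_force': array([ 0.959 , -0.2168, -0.3059]), 'torque': array([-0.018 , -0.0102, -0.0259]), 'width': 0.9981415005017867}
```

View pics/scene0.png

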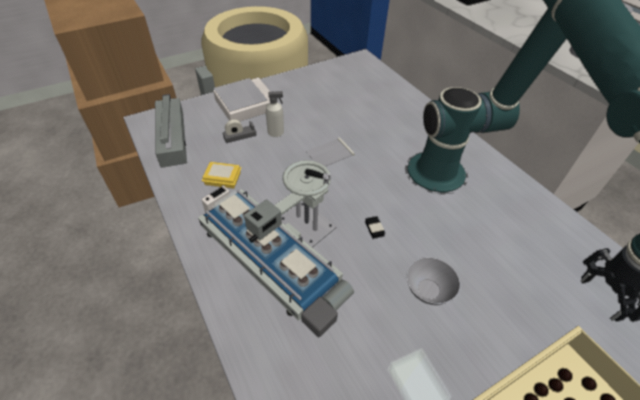

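```bash
python3 - <<'E'
from h import *
np.set_printoptions(precision=4,suppress=True)
im=cv2.imread("pics/top0.png")[150:260,240:400]; cv2.imwrite("pics/topc.png",cv2.resize(im,None,fx=5,fy=5))
from scipy.spatial.transform import Rotation as R
print(R.from_rotvec(readout.read_state()["tcp_rot"]).as_matrix())
for n in("scene","top"):
    p=read_camera(n)
    for t in("wheel","grip"):
        for r in spotter.masks_of(p,t)[:2]:
            c=cloud(p,r["mask"]); print(n,t,r["p"],r["location"],len(c),np.median(c,0),c.min(0),c.max(0))
            if t=="wheel":
                k=c[abs(c[:,2]-.227)<.006]; 
                if len(k)<10: continue
                ci=cv2.minEnclosingCircle(k[:,:2].astype(np.float32)); print("rim",ci)
            elif len(c)>10:
                k=c[c[:,2]>.238]; print("grip",k.mean(0),len(k), np.linalg.svd(k-k.mean(0),full_matrices=False)[2][0])
E
```

```text
[[ 0.2569  0.     -0.9664]
 [ 0.9664  0.      0.2569]
 [ 0.     -1.      0.    ]]
scene wheel 0.59 [307.5, 179.8] 1373 [ 0.5493 -0.0017  0.2226] [ 0.3751 -0.2954 -0.0039] [0.6178 0.0624 0.258 ]
rim ((0.5503754019737244, -0.008752177469432354), 0.07209065556526184)
scene grip 0.47 [311.3, 172.1] 118 [0.5341 0.012  0.2512] [ 0.5132 -0.011   0.2372] [0.5534 0.0311 0.258 ]
grip [0.5342 0.0118 0.2503] 117 [-0.6672  0.7369 -0.1086]
top wheel 0.77 [327.1, 208.0] 1112 [ 0.5458 -0.0089  0.22  ] [ 0.4789 -0.0772  0.0055] [0.6523 0.0603 0.2627]
rim ((0.5467504262924194, -0.008475815877318382), 0.07027873396873474)
top grip 0.44 [319.4, 209.5] 77 [0.5307 0.005  0.2517] [ 0.5115 -0.0135  0.2417] [0.5533 0.0297 0.2627]
grip [0.5317 0.0065 0.2517] 77 [-0.6856  0.7272 -0.0346]
```

View pics/topc.png

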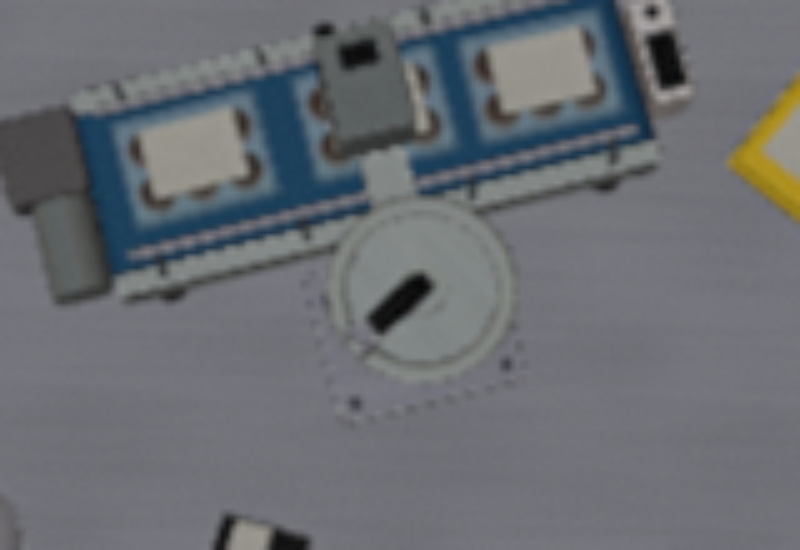

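The pictures show the wheel (top crop around [425,290]) with its hinge at lower left and the black grip pointing over the hub. The head is over the middle pack. The hinge bears about 130° from the axis at (0.548, -0.008). Next I move above the grip.

Request:
jog_arm([
  [0,-0.04,0,0,0.151,0,0.6],
  [0,-0.04,0,0,0.151,0,0.6],
  [0,-0.04,0,0,0.151,0,0.6],
  [0,-0.04,0,0,0.151,0,0.6],
  [-0.012,0,-0.06,0,0,0,0.6],
  [-0.012,0,-0.06,0,0,0,0.6],
  [-0.012,0,-0.06,0,0,0,0.6],
  [-0.012,0,-0.06,0,0,0,0.6],
  [-0.012,0,-0.06,0,0,0,0.6],
  [-0.012,0,-0.06,0,0,0,0.6],
])

```text
time: 2.15
tool_pos: [0.3487, 0.3241, 0.4101]
tcp_rot: [-1.503, -0.546, 0.541]
wrist_force: [0.9, 0.3, -0.2]
width: 0.599
```

Request:
jog_arm([
  [-0.012,0,-0.06,0,0,0,0.6],
  [-0.012,0,-0.06,0,0,0,0.6],
  [-0.012,0,-0.06,0,0,0,0.6],
  [-0.012,0,-0.06,0,0,0,0.6],
  [-0.012,0,-0.06,0,0,0,0.6],
])

```text
time: 2.78
tool_pos: [0.4961, 0.0484, 0.4128]
tcp_rot: [-1.503, -0.552, 0.536]
wrist_force: [1.0, 0.3, 0.8]
width: 0.597
```

```bash
cat >> h.py <<'E'
from scipy.spatial.transform import Rotation as R
np.set_printoptions(precision=4,suppress=True)
def st():
    s=readout.read_state(); M=R.from_rotvec(s["tcp_rot"]).as_matrix()
    return s,M
def to(target):
    s,M=st(); print("t",s["time"],"pos",s["tool_pos"],"F",s["wrist_force"],"heading",np.degrees(np.arctan2(M[1,0],M[0,0])),"ydir",M[:,1],"w",round(s["width"],3),"q",s["q"])
    print("to tool",M.T@(np.array(target)-s["tool_pos"]))
E
python3 - <<'E'
from h import *
to([.532,.007,.30])
p=read_camera("wrist"); cv2.imwrite("pics/w1.png",p["img"])
for t in("wheel_axis","handle_hinge","grip","head_face","pack_top"):
    z={"wheel_axis":.24,"handle_hinge":.24,"grip":.24,"pack_top":.11}.get(t)
    for r in spotter.spot_point(p,t)[:2]: print(t,round(r["p"],2),r["location"],world(p,r["location"]),world(p,r["location"],z) if z else "")
for t in("wheel","grip","head","pack"):
    for r in spotter.masks_of(p,t)[:1]:
        c=cloud(p,r["mask"]); print(t,r["p"],r["location"],len(c),np.median(c,0),c.min(0),c.max(0))
E
```

```text
t 2.775 pos [0.4961 0.0484 0.4128] F [1.0273 0.324  0.7507] heading 39.841248479072384 ydir [ 0.0102  0.0025 -0.9999] w 0.597 q [ 0.0459 -0.1404  1.7305  0.0021  1.5413 -0.6495]
to tool [-0.      0.113  -0.0543]
wheel_axis 0.65 [313.7, 256.4] [ 0.5428 -0.0042  0.2553] [ 0.5479 -0.01    0.24  ]
wheel_axis 0.65 [458.1, 166.4] [0.6543 0.1679 0.1132] [0.5929 0.1495 0.24  ]
handle_hinge 0.72 [309.0, 201.4] [0.5049 0.0344 0.2475] [0.5063 0.0325 0.24  ]
grip 0.97 [310.7, 235.6] [0.5272 0.01   0.2526] [0.5307 0.0058 0.24  ]
head_face 0.87 [425.3, 268.3] [0.6683 0.0482 0.2074] 
wheel 0.83 [312.2, 240.0] 11596 [ 0.5411 -0.0052  0.2182] [ 0.4686 -0.1923  0.0004] [0.6804 0.0731 0.4073]
grip 0.79 [309.3, 236.1] 1055 [0.5284 0.0084 0.2521] [ 0.5062 -0.0174  0.2421] [0.5515 0.0316 0.257 ]
head 0.78 [441.0, 273.2] 3414 [0.6919 0.0513 0.205 ] [ 0.5137  0.0219 -0.0012] [0.8847 0.0897 0.4521]
pack 0.75 [420.8, 233.5] 1788 [0.6825 0.0684 0.1097] [0.633  0.0152 0.0648] [0.7601 0.0995 0.1693]
```

View pics/w1.png

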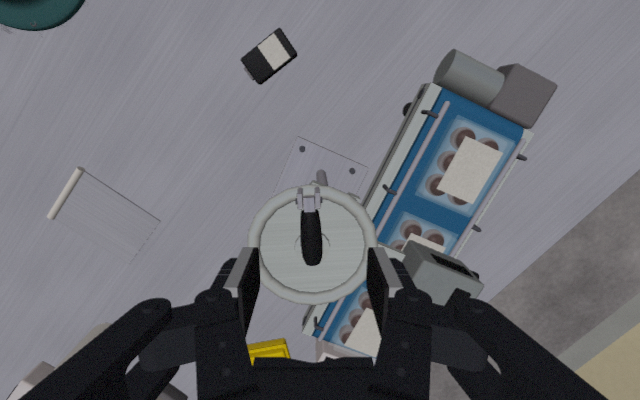

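The wrist view shows the handle lying along the tool's z axis, with the hinge at [309,201] and the grip at [311,236]. It sits between the fingers, at roughly (0.531, 0.006). Next I line up and descend.

Request:
jog_arm([
  [0,0.04,-0.027,0.005,0,0.009,0.45],
  [0,0.04,-0.027,0,0,0,0.45],
  [0,0.02,0,0,0,0,0.45],
])

```text
time: 3.65
tool_pos: [0.5325, 0.0137, 0.3144]
tcp_rot: [-1.501, -0.559, 0.546]
wrist_force: [0.3, -1.4, -0.2]
width: 0.452
```

```bash
python3 - <<'E'
from h import *
to([.5315,.005,.241])
p=read_camera("wrist"); cv2.imwrite("pics/w2.png",p["img"][150:])
for t in("handle_hinge","grip"):
    for r in spotter.spot_point(p,t)[:1]: print(t,round(r["p"],2),r["location"],world(p,r["location"]),world(p,r["location"],.242))
for r in spotter.masks_of(p,"grip")[:1]:
    c=cloud(p,r["mask"]); print(len(c),np.median(c,0)); _,M=st(); print((c-readout.read_state()["tool_pos"])@M[:,0].mean() if 0 else np.percentile((c-readout.read_state()["tool_pos"])@M,[2,50,98],axis=0))
E
```

```text
t 3.65 pos [0.5325 0.0137 0.3144] F [ 0.2956 -1.3501 -0.1733] heading 40.441254333502535 ydir [ 0.0079  0.0009 -1.    ] w 0.452 q [-0.0218 -0.0488  1.8218  0.0011  1.3607 -0.7278]
to tool [-0.0068  0.0734 -0.0056]
handle_hinge 0.96 [300.8, 171.0] [0.505  0.035  0.2479] [0.5056 0.0339 0.242 ]
grip 0.95 [300.6, 229.6] [0.528  0.0075 0.2549] [0.5311 0.0031 0.242 ]
2390 [0.5287 0.0082 0.2522]
[[-0.0174  0.0614 -0.0287]
 [-0.0076  0.065  -0.0021]
 [ 0.0025  0.0715  0.0227]]
```

View pics/w2.png

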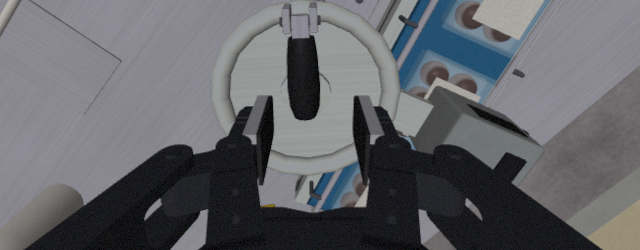

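The grip is at crop [303,75], about 7.5 mm to tool -x. I correct for that, descend and close.

Request:
jog_arm([
  [-0.0077,0.02,-0.004,0.001,0,0.008,0.45],
  [0,0.03,0,0,0,0,0.45],
  [0,0.02,0,0,0,0,0.45],
  [0,0.003,0,0,0,0,0.45],
])

```text
time: 4.35
tool_pos: [0.5312, 0.0062, 0.2455]
tcp_rot: [-1.507, -0.563, 0.549]
wrist_force: [-0.9, 0.2, -1.1]
width: 0.45
```

```bash
python3 - <<'E'
from h import *
to([.5285,.0065,.241])
p=read_camera("wrist"); cv2.imwrite("pics/w3.png",p["img"][150:])
r=spotter.masks_of(p,"grip")[0]
c=cloud(p,r["mask"]); s,M=st(); print(np.percentile((c-s["tool_pos"])@M,[2,50,98],axis=0))
E
```

```text
t 4.35 pos [0.5312 0.0062 0.2455] F [-0.8999  0.1658 -1.0694] heading 40.65566010863399 ydir [ 0.0114 -0.0048 -0.9999] w 0.45 q [-0.0325 -0.0164  1.9169 -0.0047  1.2296 -0.7405]
to tool [-0.0019  0.0044  0.0021]
[[-0.011  -0.0088 -0.023 ]
 [-0.0012 -0.0053  0.005 ]
 [ 0.0085  0.0025  0.0285]]
```

Request:
jog_arm([
  [-0.001,0.003,0,0,0,0,0.45],
  [0,0,0,0,0,0,0.1],
  [0,0,0,0,0,0,0.1],
  [0,0,0,0,0,0,0.1],
  [0,0,0,0,0,0,0.1],
], force=20)

```text
time: 5.08
tool_pos: [0.5322, 0.0052, 0.2461]
tcp_rot: [-1.51, -0.567, 0.545]
wrist_force: [-0.3, -0.9, -1.3]
width: 0.244
```

Request:
jog_arm([
  [0,-0.007,0.001,0,0,0,0.1],
  [0,-0.007,0.002,0,0,0,0.1],
  [0,-0.006,0.003,0,0,0,0.1],
  [0,-0.006,0.004,0,0,0,0.1],
  [0,-0.005,0.005,0,0,0,0.1],
])

```text
time: 5.7
tool_pos: [0.5208, 0.0174, 0.2773]
tcp_rot: [-1.509, -0.566, 0.547]
wrist_force: [0.8, 0.1, -5.0]
width: 0.24
```

```bash
python3 - <<'E'
from h import *
to([.507,.036,.286])
p=read_camera("wrist")
r=spotter.masks_of(p,"grip")[0]
c=cloud(p,r["mask"]); s,M=st(); print(r["p"],np.percentile((c-s["tool_pos"])@M,[2,50,98],axis=0), np.percentile(c,[2,98],axis=0))
E
```

```text
t 5.7 pos [0.5208 0.0174 0.2773] F [ 0.7909  0.0589 -4.9679] heading 40.66709743382004 ydir [ 0.0146 -0.0054 -0.9999] w 0.24 q [-0.011  -0.0581  1.8981 -0.0055  1.2869 -0.7193]
to tool [ 0.0017 -0.009   0.023 ]
0.72 [[-0.0099 -0.018  -0.0168]
 [-0.0005 -0.0036  0.0016]
 [ 0.0088  0.0218  0.0204]] [[0.5045 0.0031 0.2556]
 [0.5342 0.0342 0.2958]]
```

Request:
jog_arm([
  [0,-0.004,0.0055,0,0,0,0.1],
  [0,-0.003,0.006,0,0,0,0.1],
  [0,-0.0015,0.0065,0,0,0,0.1],
  [0,-0.0005,0.006,0,0,0,0.1],
])

```text
time: 6.3
tool_pos: [0.5044, 0.0356, 0.2872]
tcp_rot: [-1.512, -0.566, 0.546]
wrist_force: [1.0, -2.9, -3.4]
width: 0.24
```

```bash
python3 - <<'E'
from h import *
to([.507,.036,.286])
p=read_camera("wrist"); cv2.imwrite("pics/w4.png",p["img"])
r=spotter.masks_of(p,"grip")[0]
c=cloud(p,r["mask"]); s,M=st(); print(r["p"],np.percentile((c-s["tool_pos"])@M,[2,50,98],axis=0), np.percentile(c,[2,98],axis=0))
E
```

```text
t 6.3 pos [0.5044 0.0356 0.2872] F [ 1.0261 -2.9286 -3.3974] heading 40.66063244742989 ydir [ 0.016  -0.0078 -0.9998] w 0.24 q [ 0.0267 -0.095   1.9144 -0.0085  1.3064 -0.6807]
to tool [ 0.0022  0.0012 -0.0014]
0.63 [[-0.0097 -0.0202 -0.0119]
 [-0.0005 -0.0091  0.0009]
 [ 0.0089  0.0315  0.0057]] [[0.4967 0.025  0.2557]
 [0.5141 0.0423 0.3075]]
```

View pics/w4.png

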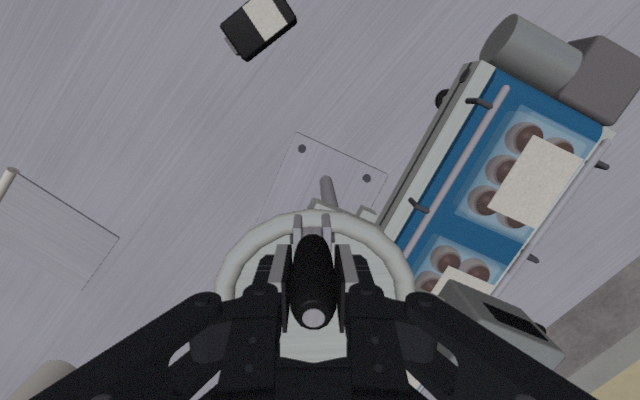

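The grip is about upright between the fingers, end cap at [313,317]. I nudge it against its stop, then let go.

Request:
jog_arm([
  [0,0,0.003,0,0,0,0.1],
  [0,0,0.002,0,0,0,0.1],
])

```text
time: 6.65
tool_pos: [0.5018, 0.0385, 0.2873]
tcp_rot: [-1.515, -0.568, 0.546]
wrist_force: [6.0, -8.6, -7.1]
width: 0.242
```

Request:
jog_arm([
  [0,0,0,0,0,0,0.4],
  [0,0,0,0,0,0,0.4],
  [0,0,0,0,0,0,0.4],
  [0,0,0,0,0,0,0.4],
])

```text
time: 7.15
tool_pos: [0.5025, 0.0405, 0.2891]
tcp_rot: [-1.512, -0.57, 0.542]
wrist_force: [-0.6, 0.4, -0.2]
width: 0.401
```

```bash
python3 - <<'E'
from h import *
to([.507,.036,.286])
p=read_camera("wrist"); cv2.imwrite("pics/w5.png",p["img"])
r=spotter.masks_of(p,"grip")[0]
c=cloud(p,r["mask"]); s,M=st(); print(r["p"],np.percentile((c-s["tool_pos"])@M,[2,50,98],axis=0), np.percentile(c,[2,98],axis=0))
k=c[c[:,2]>c[:,2].max()-.004]; print("top",k.mean(0),len(k))
for t in("handle_hinge","wheel_axis","grip"):
    for r in spotter.spot_point(p,t)[:1]: print(t,round(r["p"],2),world(p,r["location"]),world(p,r["location"],.24 if t!="grip" else .278))
p=read_camera("top")
for t in("head","pack"):
    for r in spotter.masks_of(p,t)[:3]:
        c=cloud(p,r["mask"]); print(t,r["p"],r["location"],np.percentile(c,[5,25,50,75,90],axis=0)[:,2],np.median(c,0))
E
```

```text
t 7.15 pos [0.5025 0.0405 0.2891] F [-0.5907  0.3832 -0.2005] heading 40.6822558924524 ydir [ 0.0209 -0.0061 -0.9998] w 0.401 q [ 0.0356 -0.1024  1.9176 -0.0071  1.3056 -0.6726]
to tool [ 0.0004  0.0032 -0.0063]
0.97 [[-0.0114 -0.0186 -0.0124]
 [-0.002  -0.0086  0.0002]
 [ 0.0073  0.033   0.0039]] [[0.4949 0.0283 0.2559]
 [0.5115 0.0443 0.3077]]
top [0.5045 0.035  0.3064] 973
handle_hinge 0.68 [0.5    0.0414 0.2622] [0.507  0.0332 0.24  ]
wheel_axis 0.56 [ 0.5582 -0.0213  0.2226] [ 0.5486 -0.0106  0.24  ]
grip 0.87 [0.4981 0.0413 0.2979] [0.506  0.0318 0.278 ]
head 0.88 [311.6, 167.4] [0.168  0.1994 0.2035 0.207  0.2093] [0.7003 0.0349 0.2035]
pack 0.97 [403.1, 178.8] [0.0313 0.0403 0.0436 0.047  0.0494] [ 0.7133 -0.3358  0.0436]
pack 0.75 [322.3, 173.2] [0.1008 0.106  0.1097 0.1119 0.1142] [ 0.7089 -0.0051  0.1097]
pack 0.41 [385.9, 275.9] [-0.0027  0.002   0.0054  0.0083  0.0113] [ 0.2989 -0.2744  0.0054]
```

Let go, the handle stands: grip top at z = 0.306 m and the force is gone. Now I re-grip slightly lower and centred.

Request:
jog_arm([
  [-0.002,0.008,-0.004,0.018,0,0.012,0.4],
  [0,0.002,0,0,0,0,0.1],
  [0,0.001,0,0,0,0,0.1],
  [0,0,0,0,0,0,0.1],
], force=20)

```text
time: 8.05
tool_pos: [0.5041, 0.0354, 0.2787]
tcp_rot: [-1.498, -0.554, 0.556]
wrist_force: [-0.9, 0.4, 1.0]
width: 0.237
```

```bash
cat >> h.py <<'E'
C=np.array([.547,-.0085]); RAD=.059
def rows(n,step,zt=.282,C=C,rad=RAD):
    s,M=st(); p=s["tool_pos"]; a=np.arctan2(*(p[:2]-C)[::-1]); print("t",s["time"],"pos",p,"ang",np.degrees(a),"rad",np.linalg.norm(p[:2]-C),"F",s["wrist_force"],"w",s["width"],"tilt",M[:,1])
    w=np.cross(M[:,1],[0,0,-1]); print("tiltfix tool",M.T@w)
    cur=p.copy()
    for i in range(n):
        a-=np.radians(step); t=np.array([*(C+rad*np.array([np.cos(a),np.sin(a)])),zt]); print((M.T@(t-cur)).round(4).tolist()); cur=t
E
python3 -c "
from h import *
rows(10,15)"
```

```text
t 8.05 pos [0.5041 0.0354 0.2787] ang 134.34726779149543 rad 0.06134574885433265 F [-0.8765  0.3527  1.0058] w 0.23663824745708792 tilt [-0.0009 -0.0001 -1.    ]
tiltfix tool [-0.0005 -0.     -0.0008]
[0.0155, -0.0033, -0.0034]
[0.0146, -0.0, -0.005]
[0.0128, -0.0, -0.0086]
[0.0101, -0.0, -0.0116]
[0.0068, -0.0, -0.0138]
[0.003, -0.0, -0.0151]
[-0.001, -0.0, -0.0154]
[-0.005, -0.0, -0.0146]
[-0.0086, 0.0, -0.0128]
[-0.0116, 0.0, -0.0101]
```

Request:
jog_arm([
  [0.0155,-0.002,-0.002,0,0,0,0.1],
  [0.0146,0,-0.005,0,0,0,0.1],
  [0.0128,0,-0.0086,0,0,0,0.1],
  [0.01,0,-0.0116,0,0,0,0.1],
  [0.007,0,-0.0138,0,0,0,0.1],
])

```text
time: 8.68
tool_pos: [0.5784, 0.0418, 0.2786]
tcp_rot: [-1.501, -0.549, 0.564]
wrist_force: [-7.2, -7.7, 3.7]
width: 0.245
```

```bash
python3 - <<'E'
from h import *
rows(10,15)
p=read_camera("wrist"); cv2.imwrite("pics/w6.png",p["img"])
r=spotter.masks_of(p,"grip")[0]
c=cloud(p,r["mask"]); s,M=st(); print(r["p"], np.percentile(c,[2,98],axis=0))
k=c[c[:,2]>c[:,2].max()-.004]; print("top",k.mean(0),len(k))
for t in("handle_hinge","wheel_axis"):
    for r in spotter.spot_point(p,t)[:1]: print(t,round(r["p"],2),world(p,r["location"],.24))
E
```

```text
t 8.675 pos [0.5784 0.0418 0.2786] ang 58.02433298066014 rad 0.0593173133599637 F [-7.1988 -7.7315  3.7175] w 0.245302932614681 tilt [-0.0079 -0.0061 -0.9999]
tiltfix tool [-0.0005 -0.     -0.01  ]
[0.0023, -0.0034, -0.0153]
[-0.0014, 0.0, -0.0153]
[-0.0053, 0.0, -0.0145]
[-0.0089, 0.0001, -0.0126]
[-0.0118, 0.0001, -0.0099]
[-0.014, 0.0001, -0.0065]
[-0.0152, 0.0002, -0.0026]
[-0.0153, 0.0002, 0.0014]
[-0.0145, 0.0001, 0.0053]
[-0.0126, 0.0001, 0.0089]
0.75 [[0.5691 0.0342 0.2559]
 [0.5854 0.0503 0.3078]]
top [0.5787 0.0409 0.3065] 1117
handle_hinge 0.69 [0.5806 0.0379 0.24  ]
wheel_axis 0.19 [0.5806 0.038  0.24  ]
```

```bash
python3 -c "
from h import *
rows(10,18,.279,rad=.0578)"
```

```text
t 8.875 pos [0.5795 0.0409 0.2786] ang 56.6668423066211 rad 0.05909559260235768 F [-1.2415 -6.2054  1.3774] w 0.23865675031154865 tilt [-0.0051 -0.0069 -1.    ]
tiltfix tool [ 0.0019 -0.     -0.0084]
[0.001, -0.0003, -0.0183]
[-0.0034, 0.0001, -0.0178]
[-0.0088, 0.0001, -0.0158]
[-0.0132, 0.0001, -0.0123]
[-0.0164, 0.0002, -0.0076]
[-0.0179, 0.0002, -0.0022]
[-0.0178, 0.0001, 0.0034]
[-0.0158, 0.0001, 0.0088]
[-0.0123, 0.0001, 0.0132]
[-0.0076, 0.0, 0.0164]
```

Request:
jog_arm([
  [0.001,0,-0.0183,0,0,-0.008,0.1],
  [-0.0034,0,-0.0178,0,0,0,0.1],
  [-0.0088,0,-0.0158,0,0,0,0.1],
  [-0.0132,0,-0.0123,0,0,0,0.1],
  [-0.0164,0,-0.0076,0,0,0,0.1],
  [-0.0179,0,-0.0022,0,0,0,0.1],
  [-0.0178,0,0.0034,0,0,0,0.1],
  [-0.0158,0,0.0088,0,0,0,0.1],
  [-0.0123,0,0.0132,0,0,0,0.1],
  [-0.0076,0,0.0164,0,0,0,0.1],
])

```text
time: 10.12
tool_pos: [0.5166, -0.0611, 0.2787]
tcp_rot: [-1.49, -0.55, 0.554]
wrist_force: [0.3, -2.3, -1.7]
width: 0.239
```

```bash
python3 - <<'E'
from h import *
p=read_camera("wrist")
r=spotter.masks_of(p,"grip")[0]
c=cloud(p,r["mask"]); k=c[c[:,2]>c[:,2].max()-.004]; print("top",k.mean(0),len(k))
rows(10,18,.279,rad=.0578)
E
```

```text
top [ 0.5173 -0.062   0.3065] 1145
t 10.225 pos [ 0.5147 -0.0598  0.2787] ang -122.15554146785153 rad 0.06060679196396008 F [-3.8493 -4.164  -0.606 ] w 0.23785072702197366 tilt [-0.0085  0.0095 -0.9999]
tiltfix tool [-0.0128 -0.     -0.0003]
[0.0001, -0.0, 0.0187]
[0.003, 0.0002, 0.0178]
[0.0084, 0.0002, 0.016]
[0.0129, 0.0002, 0.0126]
[0.0162, 0.0001, 0.008]
[0.0179, 0.0, 0.0026]
[0.0178, -0.0, -0.003]
[0.016, -0.0001, -0.0084]
[0.0126, -0.0002, -0.0129]
[0.008, -0.0002, -0.0162]
```

Request:
jog_arm([
  [0,0,0.0187,-0.012,0,0,0.1],
  [0.003,0,0.0178,0,0,0,0.1],
  [0.0084,0,0.016,0,0,0,0.1],
  [0.0129,0,0.0126,0,0,0,0.1],
  [0.0162,0,0.008,0,0,0,0.1],
  [0.0179,0,0.0026,0,0,0,0.1],
  [0.0178,0,-0.003,0,0,0,0.1],
  [0.016,0,-0.0084,0,0,0,0.1],
  [0.0126,0,-0.0129,0,0,0,0.1],
  [0.008,0,-0.0162,0,0,0,0.1],
])

```text
time: 11.48
tool_pos: [0.5785, 0.0421, 0.2786]
tcp_rot: [-1.509, -0.547, 0.567]
wrist_force: [-8.3, -9.1, 4.0]
width: 0.246
```

```bash
python3 - <<'E'
from h import *
p=read_camera("wrist")
r=spotter.masks_of(p,"grip")[0]
c=cloud(p,r["mask"]); k=c[c[:,2]>c[:,2].max()-.004]; print("top",k.mean(0),len(k))
p=read_camera("scene"); cv2.imwrite("pics/s7.png",cv2.resize(p["img"][160:300,180:340],None,fx=5,fy=5,interpolation=cv2.INTER_CUBIC))
for t in ("head_face","pack_top"):
    for r in spotter.spot_point(p,t)[:2]: print(t,r["p"],r["location"],world(p,r["location"]),world(p,r["location"],.11))
for q in (p,read_camera("top")):
  for t in("head","pack"):
    for r in spotter.masks_of(q,t)[:1]:
        c=cloud(q,r["mask"]); 
        m=np.hypot(c[:,0]-.712,c[:,1]-.035)<.035; print(t,r["p"],m.sum(),np.percentile(c[m],[10,25,50,75,90],axis=0)[:,2] if m.sum() else "")
rows(10,18,.279,rad=.0578)
E
```

```text
top [0.5789 0.0411 0.3065] 1142
head_face 0.63 [264.0, 226.8] [0.7222 0.0722 0.1886] [0.7021 0.0135 0.11  ]
pack_top 0.84 [217.4, 174.1] [ 0.731  -0.3349  0.04  ] [ 0.7456 -0.262   0.11  ]
pack_top 0.6 [263.1, 233.2] [0.728  0.075  0.1669] [0.7142 0.0337 0.11  ]
head 0.88 451 [0.1646 0.1921 0.1941 0.1956 0.1971]
pack 0.87 0 
pack 0.8 0 
t 11.975 pos [0.5791 0.0414 0.2787] ang 57.233047875960004 rad 0.059366101070491076 F [-2.3529 -7.4024  1.346 ] w 0.23643693447689496 tilt [-0.005  -0.0148 -0.9999]
tiltfix tool [ 0.008   0.     -0.0135]
[0.0009, -0.0002, -0.0184]
[-0.0033, 0.0002, -0.0178]
[-0.0086, 0.0002, -0.0159]
[-0.0131, 0.0003, -0.0125]
[-0.0163, 0.0003, -0.0078]
[-0.0179, 0.0003, -0.0024]
[-0.0178, 0.0002, 0.0033]
[-0.0159, 0.0001, 0.0086]
[-0.0125, 0.0001, 0.0131]
[-0.0078, -0.0, 0.0163]
```

View pics/s7.png

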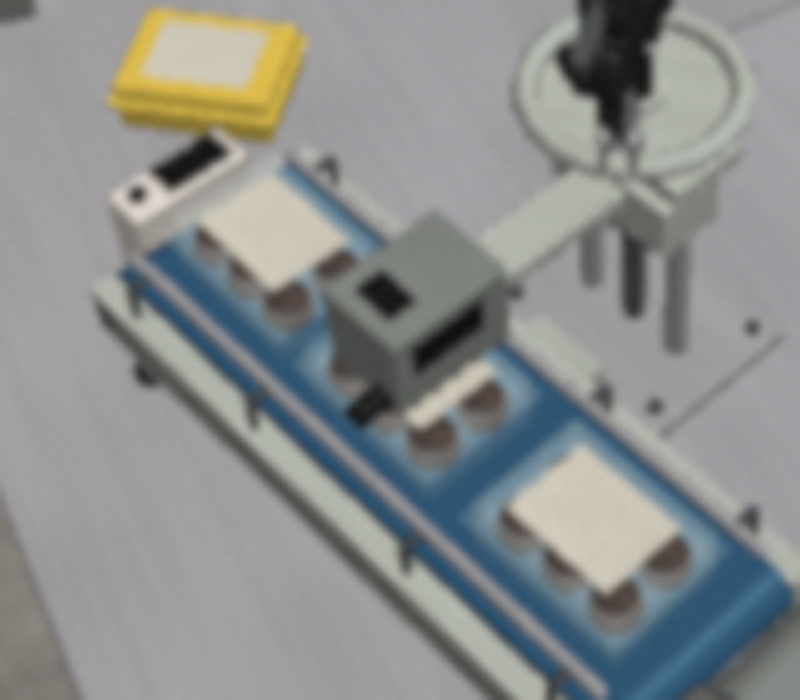

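The scene crop shows the head ([420,310] in the crop) still clearly above the middle pack. By angle I have turned 437°, or 12.1 mm. Head top is now about 0.1945, which puts the gap near 18 mm. One more half turn is safe in any case.

Request:
jog_arm([
  [0.001,0,-0.0184,0.008,0,-0.014,0.1],
  [-0.0033,0,-0.0178,0,0,0,0.1],
  [-0.0086,0,-0.0159,0,0,0,0.1],
  [-0.0131,0,-0.0125,0,0,0,0.1],
  [-0.0163,0,-0.0078,0,0,0,0.1],
  [-0.0179,0,-0.0024,0,0,0,0.1],
  [-0.0178,0,0.0033,0,0,0,0.1],
  [-0.0159,0,0.0086,0,0,0,0.1],
  [-0.0125,0,0.0131,0,0,0,0.1],
  [-0.0078,0,0.0163,0,0,0,0.1],
])

```text
time: 13.22
tool_pos: [0.5163, -0.0603, 0.2788]
tcp_rot: [-1.492, -0.551, 0.556]
wrist_force: [2.1, -3.0, -0.5]
width: 0.242
```

```bash
python3 - <<'E'
from h import *
p=read_camera("wrist")
r=spotter.masks_of(p,"grip")[0]
c=cloud(p,r["mask"]); k=c[c[:,2]>c[:,2].max()-.004]; print("top",k.mean(0),len(k))
s,M=st(); T=p["world_from_camera"]; print("cam in tool",M.T@(T[:3,3]-s["tool_pos"]),"axes",M.T@T[:3,:3],p["fx"],p["fy"],p["cx"],p["cy"])
q=read_camera("scene")
r=spotter.masks_of(q,"head")[0]; c=cloud(q,r["mask"]); m=np.hypot(c[:,0]-.712,c[:,1]-.035)<.06; c=c[m]; print(r["p"],len(c),np.median(c[c[:,2]>np.percentile(c[:,2],60)],0))
for r in spotter.masks_of(q,"pack")[:3]: print("pack",r["p"],np.median(cloud(q,r["mask"]),0))
rows(4,15,.279,rad=.0578)
E
```

```text
top [ 0.5172 -0.0611  0.3064] 1177
cam in tool [ 0.0003 -0.1294  0.0735] axes [[ 1.     -0.0011  0.0007]
 [-0.001  -0.2949  0.9555]
 [-0.0008 -0.9555 -0.2949]] 324.4570396544084 324.4570396544084 312.8089062524001 200.6779502864558
0.61 1033 [0.7145 0.0403 0.1899]
pack 0.88 [ 0.7198 -0.3255  0.0445]
pack 0.58 [0.7231 0.073  0.1078]
t 13.475 pos [ 0.5155 -0.0595  0.2788] ang -121.67196541657218 rad 0.05995604582815061 F [-5.2611 -4.2386  2.6273] w 0.24018813978554826 tilt [-0.0087  0.0062 -0.9999]
tiltfix tool [-0.0104 -0.     -0.0025]
[-0.0006, -0.0001, 0.0155]
[0.0013, 0.0002, 0.015]
[0.0051, 0.0001, 0.0142]
[0.0086, 0.0001, 0.0124]
```

Total is about 616° (17.1 mm). To check the gap from near, I let go, lift off, and aim the wrist camera at the gap from a low angle.

Request:
jog_arm([
  [0,0,0,0,0,0,0.4],
  [0,0,0,-0.01,0,0,0.4],
  [0,-0.03,0,0,0,0,0.4],
  [0,-0.04,0,0,0,0,0.4],
  [0.053,0,0.015,0,0,0,0.1],
  [0.053,0,0.015,0,0,0,0.1],
  [0.053,0,0.015,0,0,0,0.1],
  [0.053,0,0.015,0,0,0,0.1],
  [0,0,0,-0.18,0,0,0.1],
  [0,0,0,-0.18,0,0,0.1],
])

```text
time: 14.72
tool_pos: [0.6434, 0.134, 0.35]
tcp_rot: [-1.843, -0.683, 0.463]
wrist_force: [0.3, -0.3, -0.1]
width: 0.103
```

Request:
jog_arm([
  [0,0,0,-0.18,0,0,0.1],
  [0,0,0,-0.18,0,0,0.1],
  [0,0,0,-0.18,0,0,0.1],
  [0,0,0,0,0,0,0.1],
])

```text
time: 15.22
tool_pos: [0.6414, 0.1401, 0.3487]
tcp_rot: [-2.353, -0.884, 0.289]
wrist_force: [-0.4, 0.3, 0.1]
width: 0.101
```

```bash
python3 -c "
from h import *
to([.636,.123,.193])"
```

```text
t 15.225 pos [0.6414 0.1401 0.3487] F [-0.432   0.3268  0.0693] heading 41.027854260235664 ydir [ 0.5251 -0.597  -0.6066] w 0.101 q [ 0.586   0.0984  1.8503 -0.9837  1.2412  0.2405]
to tool [-0.0164  0.1018  0.118 ]
```

Request:
jog_arm([
  [-0.005,0.034,0.039,0,0,0,0.1],
  [-0.005,0.034,0.039,0,0,0,0.1],
  [-0.005,0.034,0.039,0,0,0,0.1],
  [0,0,0,0,0,0,0.1],
])

```text
time: 15.72
tool_pos: [0.6418, 0.1255, 0.1967]
tcp_rot: [-2.34, -0.879, 0.277]
wrist_force: [0.2, 0.2, 0.5]
width: 0.1
```

```bash
python3 - <<'E'
from h import *
to([.636,.123,.193])
p=read_camera("wrist"); np.savez("w8.npz",img=p["img"],r=p["range_z"],T=p["world_from_camera"]); 
im=cv2.rotate(p["img"],cv2.ROTATE_180); cv2.imwrite("pics/w8.png",im)
print(p["world_from_camera"][:3,3])
for t in ("head_face","pack_top"):
    for r in spotter.spot_point(p,t)[:2]: print(t,r["p"],r["location"],world(p,r["location"]),world(p,r["location"],.11))
for t in("head","pack"):
    for r in spotter.masks_of(p,t)[:3]:
        c=cloud(p,r["mask"]); print(t,r["p"],r["location"],len(c),np.percentile(c,[2,10,50,90,98],axis=0))
E
```

```text
t 15.725 pos [0.6418 0.1255 0.1967] F [0.1568 0.2042 0.4751] heading 40.79551321059979 ydir [ 0.5239 -0.589  -0.6153] w 0.1 q [ 0.5598  0.236   1.9933 -1.0891  1.0698  0.4997]
to tool [-0.0061  0.0007  0.004 ]
[0.5448 0.2371 0.2182]
head_face 0.86 [303.5, 207.1] [0.689  0.0619 0.136 ] [0.7347 0.0064 0.11  ]
head_face 0.36 [301.7, 195.9] [0.687  0.0623 0.1277] [0.7148 0.0281 0.11  ]
pack_top 0.8 [301.4, 196.2] [0.687  0.0619 0.1278] [0.715  0.0274 0.11  ]
pack_top 0.62 [168.7, 224.0] [0.6064 0.0258 0.1556] [ 0.6512 -0.1283  0.11  ]
head 0.59 [162.4, 219.4] 23067 [[ 0.5249 -0.0392  0.1241]
 [ 0.5341  0.0057  0.1307]
 [ 0.6061  0.0381  0.1531]
 [ 0.7177  0.0705  0.1687]
 [ 0.7474  0.0764  0.1878]]
head 0.28 [63.7, 329.7] 5719 [[0.5422 0.0205 0.2111]
 [0.5454 0.0422 0.2125]
 [0.5618 0.0546 0.219 ]
 [0.5867 0.0595 0.2258]
 [0.599  0.0607 0.2275]]
pack 0.76 [301.6, 165.6] 7872 [[ 0.6584 -0.0208  0.0738]
 [ 0.6621  0.0208  0.0837]
 [ 0.6849  0.0729  0.1045]
 [ 0.7268  0.0893  0.1109]
 [ 0.7379  0.0942  0.1112]]
pack 0.68 [157.5, 201.6] 1207 [[ 0.6458 -0.3383  0.0013]
 [ 0.652  -0.3286  0.0076]
 [ 0.6791 -0.2962  0.0236]
 [ 0.7065 -0.2762  0.0384]
 [ 0.7461 -0.2699  0.0444]]
```

View pics/w8.png

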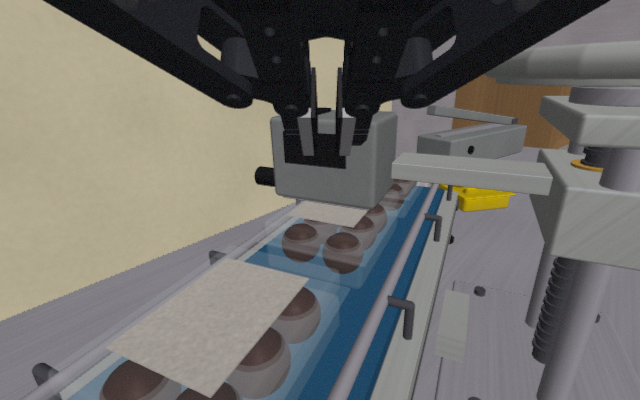

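The rotated wrist view shows the print head ([335,165]) with the sample pack's lid and label ([335,212]) beneath, and a clear gap between them. Next I measure the lowest edge of the head against the lid from this picture's depth.

```bash
python3 - <<'E'
from h import *
d=np.load("w8.npz"); p=dict(img=d["img"],range_z=d["r"],world_from_camera=d["T"],fx=324.457,fy=324.457,cx=312.81,cy=200.68)
# unrotated: column=639-c, row=399-r
for c in (300,315,330,345,365,380):
    u=639-c; print("col",c)
    for r in range(188,222,2):
        v=399-r; w=world(p,(u,v)); print((r,*w.round(4)[:3],int(p["img"][v,u].mean())),end=" ")
    print()
im=cv2.rotate(p["img"],cv2.ROTATE_180)[150:240,260:410]; cv2.imwrite("pics/w8c.png",cv2.resize(im,None,fx=5,fy=5,interpolation=cv2.INTER_CUBIC))
E
```

```text
col 300
(188, np.float64(0.7175), np.float64(0.0707), np.float64(0.1355), 100) (190, np.float64(0.7163), np.float64(0.072), np.float64(0.1344), 96) (192, np.float64(0.7178), np.float64(0.0706), np.float64(0.132), 100) (194, np.float64(0.7169), np.float64(0.0716), np.float64(0.1308), 102) (196, np.float64(0.7176), np.float64(0.071), np.float64(0.1289), 96) (198, np.float64(0.7177), np.float64(0.071), np.float64(0.1271), 80) (200, np.float64(0.7455), np.float64(0.0445), np.float64(0.1106), 89) (202, np.float64(0.7422), np.float64(0.0477), np.float64(0.1105), 112) (204, np.float64(0.7387), np.float64(0.0512), np.float64(0.1105), 145) (206, np.float64(0.7349), np.float64(0.055), np.float64(0.1108), 154) (208, np.float64(0.7318), np.float64(0.0581), np.float64(0.1107), 152) (210, np.float64(0.7284), np.float64(0.0615), np.float64(0.1109), 153) (212, np.float64(0.7249), np.float64(0.065), np.float64(0.1112), 155) (214, np.float64(0.723), np.float64(0.0669), np.float64(0.1105), 149) (216, np.float64(0.7198), np.float64(0.0701), np.float64(0.1107), 149) (218, np.float64(0.7176), np.float64(0
[... 5404 characters left out ...]
75) (202, np.float64(0.6847), np.float64(0.0052), np.float64(0.1113), 99) (204, np.float64(0.6832), np.float64(0.0075), np.float64(0.1105), 94) (206, np.float64(0.6803), np.float64(0.0122), np.float64(0.1108), 57) (208, np.float64(0.6783), np.float64(0.0155), np.float64(0.1106), 61) (210, np.float64(0.676), np.float64(0.0191), np.float64(0.1105), 64) (212, np.float64(0.6744), np.float64(0.0216), np.float64(0.11), 80) (214, np.float64(0.6724), np.float64(0.0249), np.float64(0.1099), 93) (216, np.float64(0.6712), np.float64(0.0267), np.float64(0.109), 107) (218, np.float64(0.6703), np.float64(0.028), np.float64(0.108), 105) (220, np.float64(0.6694), np.float64(0.0294), np.float64(0.1069), 104)
```

View pics/w8c.png

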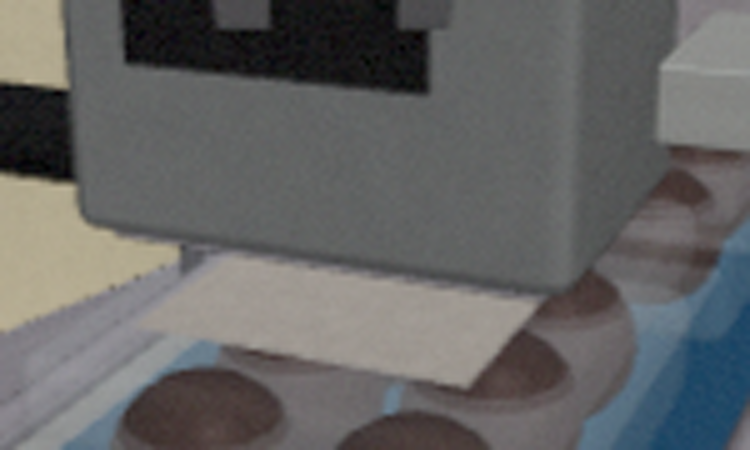

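```bash
python3 - <<'E'
from h import *
d=np.load("w8.npz"); p=dict(img=d["img"],range_z=d["r"],world_from_camera=d["T"],fx=324.457,fy=324.457,cx=312.81,cy=200.68)
lid=[];lo=[]
for c in range(296,372,3):
    u=639-c; W=[(r,world(p,(u,399-r))) for r in range(192,222)]
    k=next(i for i,(r,w) in enumerate(W) if w[2]<.1145)
    lid+=[w[2] for r,w in W[k+1:k+6]]
    print(c,W[k][0],[w.round(4).tolist()[2] for r,w in W[k-3:k+1]],[int(p["img"][399-r,u].mean()) for r,w in W[k-3:k+2]])
print("lid",np.median(lid))
E
```

```text
296 200 [0.1274, 0.1246, 0.1233, 0.1098] [81, 98, 74, 92, 95]
299 200 [0.1272, 0.1268, 0.1241, 0.1109] [79, 85, 109, 86, 89]
302 200 [0.1282, 0.1267, 0.1244, 0.1109] [84, 82, 104, 99, 135]
305 201 [0.1273, 0.1265, 0.1238, 0.1105] [79, 88, 118, 147, 154]
308 201 [0.1276, 0.1271, 0.1247, 0.1111] [81, 80, 114, 136, 156]
311 202 [0.1275, 0.1264, 0.1237, 0.111] [80, 90, 124, 155, 153]
314 202 [0.1277, 0.1271, 0.1242, 0.111] [82, 83, 118, 134, 154]
317 203 [0.1275, 0.1268, 0.1236, 0.1103] [80, 95, 122, 151, 153]
320 203 [0.1279, 0.1268, 0.1242, 0.1111] [82, 82, 119, 138, 150]
323 204 [0.1272, 0.1249, 0.1236, 0.1104] [81, 96, 121, 150, 154]
326 204 [0.1277, 0.1267, 0.1241, 0.1109] [79, 81, 122, 134, 151]
329 205 [0.1272, 0.1243, 0.1235, 0.1109] [78, 104, 119, 153, 152]
332 205 [0.128, 0.1265, 0.1244, 0.1106] [81, 86, 118, 138, 154]
335 206 [0.1269, 0.1247, 0.1233, 0.1111] [80, 102, 117, 152, 153]
338 206 [0.1277, 0.1269, 0.1245, 0.1106] [76, 85, 122, 148, 153]
341 207 [0.127, 0.1243, 0.1237, 0.1113] [80, 104, 120, 152, 149]
344 207 [0.1276, 0.1269, 0.124, 0.1105] [78, 89, 117, 144, 149]
347 207 [0.1277, 0.127, 0.1245, 0.1106] [82, 79, 107, 120, 150]
350 208 [0.1272, 0.1265, 0.124, 0.1107] [76, 89, 115, 151, 153]
353 208 [0.1279, 0.1269, 0.1243, 0.1113] [78, 82, 118, 133, 153]
356 209 [0.1275, 0.1265, 0.1236, 0.1108] [78, 89, 124, 154, 153]
359 209 [0.1279, 0.126, 0.1242, 0.1107] [78, 79, 115, 130, 153]
362 210 [0.1274, 0.1245, 0.1238, 0.1109] [81, 102, 118, 150, 149]
365 210 [0.1273, 0.1267, 0.1238, 0.1109] [81, 86, 121, 135, 153]
368 211 [0.127, 0.1242, 0.1235, 0.1103] [81, 102, 86, 61, 64]
371 209 [0.1292, 0.1283, 0.1273, 0.1105] [102, 87, 74, 63, 66]
lid 0.11084817526690091
```

The steel plate under the housing shows in the crop as a thin light line. Its lower edge is at z ≈ 0.1232 and the lid at 0.1108, so the gap is about 12.4 mm. I need about 8.4 mm more, or 300°. Going back to the grip.

Request:
jog_arm([
  [0,-0.034,-0.041,0,0,0,0.4],
  [0,-0.034,-0.041,0,0,0,0.4],
  [0,-0.034,-0.041,0,0,0,0.4],
  [0,0,0,0.18,0,0,0.4],
  [0,0,0,0.18,0,0,0.4],
  [0,0,0,0.18,0,0,0.4],
  [0,0,0,0.18,0,0,0.4],
  [0,0,0,0.18,0,0,0.4],
])

```text
time: 16.98
tool_pos: [0.6383, 0.1369, 0.3958]
tcp_rot: [-1.465, -0.619, 0.522]
wrist_force: [0.5, -0.0, -0.1]
width: 0.399
```

```bash
python3 -c "
from h import *
to([.5168,-.0608,.35]);rows(1,15)"
```

```text
t 16.975 pos [0.6383 0.1369 0.3958] F [ 0.4799 -0.0497 -0.1169] heading 41.97546341216203 ydir [ 0.0469  0.0479 -0.9978] w 0.399 q [ 0.1526  0.1341  1.488   0.0404  1.4659 -0.5833]
to tool [-0.2252  0.0305 -0.0658]
t 16.975 pos [0.6383 0.1369 0.3958] ang 57.86814173397242 rad 0.17174308500311689 F [ 0.4799 -0.0497 -0.1169] w 0.3989312732396442 tilt [ 0.0469  0.0479 -0.9978]
tiltfix tool [-0.0042 -0.      0.0669]
[-0.1136, 0.1063, -0.0466]
```

Request:
jog_arm([
  [0,0,0,-0.004,0,0.067,0.4],
  [-0.056,0.006,-0.016,0,0,0,0.4],
  [-0.056,0.006,-0.016,0,0,0,0.4],
  [-0.056,0.006,-0.016,0,0,0,0.4],
  [-0.05,0,-0.016,0,0,0,0.4],
  [0,0,0,0,0,0,0.4],
])

```text
time: 17.73
tool_pos: [0.5208, -0.0638, 0.391]
tcp_rot: [-1.501, -0.592, 0.561]
wrist_force: [-0.1, 0.3, 0.4]
width: 0.399
```

```bash
python3 - <<'E'
from h import *
p=read_camera("wrist")
r=spotter.masks_of(p,"grip")[0]
c=cloud(p,r["mask"]); k=c[c[:,2]>c[:,2].max()-.004]; print("top",k.mean(0),len(k))
to([*k.mean(0)[:2],.279]); s,M=st(); print("tiltfix",M.T@np.cross(M[:,1],[0,0,-1]))
E
```

```text
top [ 0.5163 -0.0606  0.3063] 372
t 17.825 pos [ 0.5223 -0.0615  0.3907] F [0.7543 0.7054 0.3417] heading 42.320487968452426 ydir [ 0.0214  0.0016 -0.9998] w 0.4 q [-0.1679 -0.0912  1.7256  0.0052  1.4864 -0.9068]
to tool [-0.0057  0.1115  0.0062]
tiltfix [ 0.0132 -0.      0.0169]
```

Request:
jog_arm([
  [-0.004,0,0.0047,0.013,0,0.017,0.4],
  [0,0.03,0,0,0,0,0.4],
  [0,0,0,0,0,0,0.4],
])

```text
time: 18.2
tool_pos: [0.5176, -0.0572, 0.362]
tcp_rot: [-1.491, -0.583, 0.581]
wrist_force: [0.2, -0.2, 0.7]
width: 0.401
```

```bash
python3 - <<'E'
from h import *
to([.5163,-.0606,.279]); s,M=st(); print("tiltfix",M.T@np.cross(M[:,1],[0,0,-1]))
E
```

```text
t 18.2 pos [ 0.5176 -0.0572  0.362 ] F [ 0.1585 -0.2225  0.7195] heading 42.6467567423584 ydir [ 0.0009  0.0004 -1.    ] w 0.401 q [-0.1583 -0.0829  1.7686  0.0005  1.4551 -0.9027]
to tool [-0.0033  0.083  -0.0015]
tiltfix [ 0.0003 -0.      0.0009]
```

Request:
jog_arm([
  [-0.003,0.02,-0.0015,0,0,0,0.4],
  [0,0.03,0,0,0,0,0.4],
  [0,0.03,0,0,0,0,0.4],
  [0,0.002,0,0,0,0,0.4],
  [0,0,0,0,0,0,0.1],
  [0,0,0,0,0,0,0.1],
  [0,0,0,0,0,0,0.1],
], force=20)

```text
time: 19.08
tool_pos: [0.5182, -0.0598, 0.28]
tcp_rot: [-1.493, -0.587, 0.585]
wrist_force: [-1.5, -2.0, -4.1]
width: 0.258
```

```bash
python3 -c "
from h import *
rows(10,18,.279,rad=.0578)"
```

```text
t 19.075 pos [ 0.5182 -0.0598  0.28  ] ang -119.27166303482801 rad 0.05880578129256519 F [-1.5063 -2.048  -4.1265] w 0.25752422164039573 tilt [ 0.0021 -0.0024 -1.    ]
tiltfix tool [ 0.0032 -0.     -0.0001]
[-0.0018, 0.001, 0.0182]
[0.0029, -0.0001, 0.0179]
[0.0083, -0.0001, 0.0161]
[0.0128, -0.0, 0.0127]
[0.0161, -0.0, 0.0082]
[0.0179, -0.0, 0.0028]
[0.0179, 0.0, -0.0029]
[0.0161, 0.0, -0.0083]
[0.0127, 0.0, -0.0128]
[0.0082, 0.0001, -0.0161]
```

Request:
jog_arm([
  [-0.0018,0.001,0.0182,0.003,0,0,0.1],
  [0.0029,0,0.0179,0,0,0,0.1],
  [0.0083,0,0.0161,0,0,0,0.1],
  [0.0128,0,0.0127,0,0,0,0.1],
  [0.0161,0,0.0082,0,0,0,0.1],
  [0.0179,0,0.0028,0,0,0,0.1],
  [0.0179,0,-0.0029,0,0,0,0.1],
  [0.0161,0,-0.0083,0,0,0,0.1],
])

```text
time: 20.08
tool_pos: [0.5428, 0.0503, 0.2804]
tcp_rot: [-1.5, -0.586, 0.586]
wrist_force: [-1.2, -12.1, -2.9]
width: 0.242
```

```bash
python3 - <<'E'
from h import *
p=read_camera("wrist")
r=spotter.masks_of(p,"grip")[0]
c=cloud(p,r["mask"]); k=c[c[:,2]>c[:,2].max()-.004]; print("top",k.mean(0),len(k),"ang",np.degrees(np.arctan2(*(k.mean(0)[:2]-C)[::-1])))
rows(9,17,.279,rad=.0578)
E
```

```text
top [0.5415 0.051  0.3065] 1075 ang 95.30933903764436
t 20.175 pos [0.5448 0.0501 0.2805] ang 92.13453339467408 rad 0.05865400950622799 F [ 3.178  -6.1914 -4.0721] w 0.24309233543135395 tilt [ 0.0066 -0.0084 -0.9999]
tiltfix tool [ 0.0106 -0.     -0.0009]
[0.0106, 0.0016, -0.0136]
[0.0069, 0.0002, -0.0156]
[0.002, 0.0002, -0.017]
[-0.003, 0.0002, -0.0168]
[-0.0078, 0.0002, -0.0152]
[-0.0119, 0.0001, -0.0122]
[-0.015, 0.0001, -0.0082]
[-0.0167, 0.0001, -0.0035]
[-0.017, -0.0, 0.0016]
```

Request:
jog_arm([
  [0.0106,0.0015,-0.0136,0.01,0,0,0.1],
  [0.0069,0,-0.0156,0,0,0,0.1],
  [0.002,0,-0.017,0,0,0,0.1],
  [-0.003,0,-0.0168,0,0,0,0.1],
  [-0.0078,0,-0.0152,0,0,0,0.1],
  [-0.0119,0,-0.0122,0,0,0,0.1],
  [-0.015,0,-0.0082,0,0,0,0.1],
  [-0.0167,0,-0.0035,0,0,0,0.1],
  [-0.017,0,0.0016,0,0,0,0.1],
  [0,0,0,0,0,0,0.1],
])

```text
time: 21.42
tool_pos: [0.5789, -0.0607, 0.2805]
tcp_rot: [-1.48, -0.575, 0.591]
wrist_force: [-3.7, 0.3, -0.7]
width: 0.246
```

```bash
python3 - <<'E'
from h import *
p=read_camera("wrist")
r=spotter.masks_of(p,"grip")[0]
c=cloud(p,r["mask"]); k=c[c[:,2]>c[:,2].max()-.004]; print("top",k.mean(0),len(k),"ang",np.degrees(np.arctan2(*(k.mean(0)[:2]-C)[::-1])))
rows(2,10,.279,rad=.0578)
q=read_camera("scene")
r=spotter.masks_of(q,"head")[0]; c=cloud(q,r["mask"]); m=np.hypot(c[:,0]-.712,c[:,1]-.035)<.06; c=c[m]; print(r["p"],len(c),np.median(c[c[:,2]>np.percentile(c[:,2],60)],0))
E
```

```text
top [ 0.5775 -0.0598  0.3064] 1179 ang -59.30383968123281
t 21.525 pos [ 0.5796 -0.0602  0.2805] ang -57.79116045262546 rad 0.06110244163026781 F [-1.7622 -2.5052 -2.0421] w 0.23954746325141674 tilt [-0.013   0.0065 -0.9999]
tiltfix tool [-0.0136  0.     -0.0051]
[-0.0091, 0.0017, 0.0059]
[-0.0091, 0.0001, 0.0044]
0.77 1031 [0.714  0.0391 0.1818]
```

Predicted gap is about 4.2 mm. I let go and check it with the same close view.

Request:
jog_arm([
  [0,0,0,0,0,0,0.4],
  [0,0,0,-0.013,0,-0.005,0.4],
  [0,-0.035,0,0,0,0,0.4],
  [0,-0.04,0,0,0,0,0.4],
  [0.043,0,0.023,0,0,0,0.1],
  [0.043,0,0.023,0,0,0,0.1],
  [0.043,0,0.023,-0.1,0,0,0.1],
  [0.04,0,0.023,-0.18,0,0,0.1],
  [0,0,0,-0.18,0,0,0.1],
  [0,0,0,-0.18,0,0,0.1],
])

```text
time: 22.88
tool_pos: [0.6506, 0.1311, 0.3645]
tcp_rot: [-2.105, -0.84, 0.376]
wrist_force: [-0.6, -0.6, 0.1]
width: 0.098
```

Request:
jog_arm([
  [0,0,0,-0.18,0,0,0.1],
  [0,0,0,-0.12,0,0,0.1],
  [0,0,0,0,0,0,0.1],
])

```text
time: 23.25
tool_pos: [0.6487, 0.1369, 0.3636]
tcp_rot: [-2.381, -0.96, 0.261]
wrist_force: [0.5, 0.5, -1.6]
width: 0.097
```

```bash
python3 -c "
from h import *
to([.641,.1255,.195])"
```

```text
t 23.25 pos [0.6487 0.1369 0.3636] F [ 0.5166  0.5219 -1.6112] heading 43.45395553520318 ydir [ 0.5801 -0.5914 -0.5601] w 0.097 q [ 0.5893  0.0764  1.8753 -1.0537  1.2124  0.2589]
to tool [-0.0178  0.0967  0.1376]
```

Request:
jog_arm([
  [-0.006,0.032,0.045,0,0,0,0.1],
  [-0.006,0.032,0.045,0,0,0,0.1],
  [-0.006,0.032,0.045,0,0,0,0.1],
  [0,0,0,0,0,0,0.1],
])

```text
time: 23.75
tool_pos: [0.6464, 0.1276, 0.2013]
tcp_rot: [-2.37, -0.96, 0.245]
wrist_force: [-0.6, -0.2, 0.7]
width: 0.095
```

```bash
python3 - <<'E'
from h import *
to([.641,.1255,.195])
p=read_camera("wrist"); im=cv2.rotate(p["img"],cv2.ROTATE_180)
r=spotter.masks_of(p,"head")
cv2.imwrite("pics/w9.png",cv2.resize(im[130:250,230:430],None,fx=4,fy=4,interpolation=cv2.INTER_CUBIC))
lid=[]
for c in range(270,400,5):
    u=639-c; W=[(r,world(p,(u,399-r))) for r in range(170,245)]
    W=[(r,w) for r,w in W]
    k=next((i for i,(r,w) in enumerate(W) if i>4 and abs(w[2]-.1108)<.0012 and np.hypot(*(w-W[i-1][1])[:2])>.006),None)
    if k is None: continue
    lid+=[w[2] for r,w in W[k+1:k+6]]
    print(c,W[k][0],[w[2].round(4) for r,w in W[k-4:k+2]],W[k-1][1].round(3)[:2],W[k][1].round(3)[:2],[int(p["img"][399-r,u].mean()) for r,w in W[k-4:k+2]])
print("lid",np.median(lid))
E
```

```text
t 23.75 pos [0.6464 0.1276 0.2013] F [-0.5828 -0.1627  0.7038] heading 43.36390959319656 ydir [ 0.5828 -0.5836 -0.5655] w 0.095 q [ 0.5746  0.2318  2.0258 -1.1843  1.0569  0.568 ]
to tool [-0.0056  0.0016  0.0063]
280 235 [np.float64(-0.6343), np.float64(0.0003), np.float64(0.0007), np.float64(0.0013), np.float64(0.1103), np.float64(0.1096)] [ 0.941 -0.063] [0.736 0.092] [154, 123, 127, 126, 134, 137]
285 232 [np.float64(-0.6234), np.float64(-0.6325), np.float64(0.0011), np.float64(0.001), np.float64(0.1106), np.float64(0.1105)] [ 0.945 -0.076] [0.737 0.086] [166, 156, 122, 124, 135, 134]
290 228 [np.float64(-0.6123), np.float64(-0.618), np.float64(-0.6245), np.float64(-0.6307), np.float64(0.1098), np.float64(0.1109)] [ 2.163 -1.068] [0.741 0.076] [166, 165, 165, 155, 124, 132]
295 225 [np.float64(-0.6009), np.float64(-0.6103), np.float64(-0.6149), np.float64(-0.6233), np.float64(0.11), np.float64(0.1107)] [ 2.162 -1.114] [0.743 0.07 ] [165, 164, 163, 164, 153, 132]
300 222 [np.float64(0.1205), np.float64(0.12), np.float64(0.1185), np.float64(0.1163), np.float64(0.1099), np.float64(0
[... 2879 characters left out ...]
loat64(0.1181), np.float64(0.1155), np.float64(0.1105), np.float64(0.1108)] [0.669 0.051] [0.674 0.044] [88, 80, 83, 101, 58, 60]
385 234 [np.float64(0.1217), np.float64(0.1204), np.float64(0.1195), np.float64(0.1192), np.float64(0.1107), np.float64(0.1109)] [0.662 0.055] [0.672 0.04 ] [104, 100, 82, 77, 88, 64]
390 231 [np.float64(0.1224), np.float64(0.1218), np.float64(0.1212), np.float64(0.1186), np.float64(0.1102), np.float64(0.1108)] [0.663 0.047] [0.673 0.032] [88, 85, 85, 84, 99, 107]
395 224 [np.float64(0.1232), np.float64(0.122), np.float64(0.1215), np.float64(0.1205), np.float64(0.1105), np.float64(0.1104)] [0.665 0.037] [0.677 0.018] [86, 84, 81, 74, 56, 62]
lid 0.1107347194887228
```

View pics/w9.png

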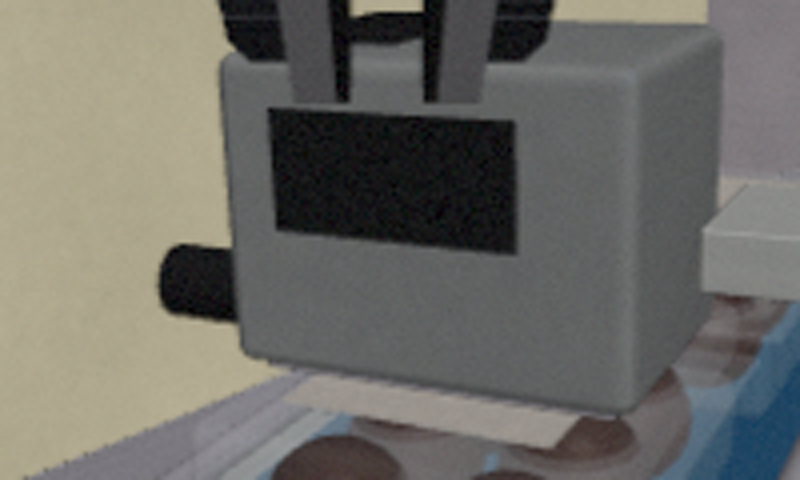

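The close view shows the plate just above the label. Its edge is at 0.1151 and the lid at 0.1109, so the gap is 4.2 mm and the height is right. Now I go back to fold the handle, turning the jaws so they open tangentially.

Request:
jog_arm([
  [0,-0.034,-0.045,0,0,0,0.4],
  [0,-0.034,-0.045,0,0,0,0.4],
  [0,-0.03,-0.04,0,0,0,0.4],
  [0,0,0,0.18,0,0,0.4],
  [0,0,0,0.18,0,0,0.4],
  [0,0,0,0.18,0,0,0.4],
  [0,0,0,0.18,0,0,0.4],
  [0,0,0,0.18,0,0,0.4],
  [0,0,0,0.06,0,0,0.4],
  [0,0,0,0,0,0,0.4],
])

```text
time: 25.1
tool_pos: [0.6466, 0.1331, 0.4353]
tcp_rot: [-1.451, -0.699, 0.509]
wrist_force: [0.3, 0.5, 0.1]
width: 0.399
```

```bash
python3 -c "
from h import *
to([.5775,-.0598,.37]);s,M=st(); print('tiltfix',M.T@np.cross(M[:,1],[0,0,-1]))"
```

```text
t 25.1 pos [0.6466 0.1331 0.4353] F [0.3091 0.4783 0.0542] heading 44.60683033111476 ydir [ 0.0979  0.0737 -0.9925] w 0.399 q [ 0.135   0.1111  1.4469  0.0602  1.4764 -0.645 ]
to tool [-0.1912  0.0438 -0.0881]
tiltfix [0.0162 0.     0.1215]
```

Request:
jog_arm([
  [0,0,0,0.016,0,0.122,0.4],
  [0,0,0,0,0.12,0,0.4],
  [0,0,0,0,0.12,0,0.4],
  [-0.0395,0.012,-0.0325,0,0,0,0.4],
  [-0.0395,0.012,-0.0325,0,0,0,0.4],
  [-0.0395,0.012,-0.0325,0,0,0,0.4],
  [-0.0395,0.012,-0.0325,0,0,0,0.4],
  [0,0,0,0,0,0,0.4],
])

```text
time: 26.1
tool_pos: [0.5768, -0.0595, 0.409]
tcp_rot: [-1.547, -0.459, 0.403]
wrist_force: [-0.1, 1.4, -0.4]
width: 0.403
```

```bash
python3 - <<'E'
from h import *
p=read_camera("wrist")
r=spotter.masks_of(p,"grip")[0]
c=cloud(p,r["mask"]); k=c[c[:,2]>c[:,2].max()-.004]; print("top",k.mean(0),len(k),"ang",np.degrees(np.arctan2(*(k.mean(0)[:2]-C)[::-1])))
to([*k.mean(0)[:2],.286]); s,M=st(); print("tiltfix",M.T@np.cross(M[:,1],[0,0,-1]))
E
```

```text
top [ 0.5792 -0.0594  0.3064] 309 ang -57.73992430304052
t 26.2 pos [ 0.5783 -0.057   0.4101] F [ 0.375   0.3489 -0.0641] heading 31.58085409367584 ydir [ 0.0412 -0.007  -0.9991] w 0.401 q [-0.1404  0.0016  1.6026 -0.0011  1.4956 -0.6911]
to tool [-0.0045  0.124   0.0009]
tiltfix [0.0275 0.     0.0315]
```

Request:
jog_arm([
  [-0.0005,0,-0.0025,0.0275,0,0.0315,0.4],
  [0,0.04,0,0,0,0,0.4],
  [0,0,0,0,0,0,0.4],
])

```text
time: 26.58
tool_pos: [0.5816, -0.0544, 0.3748]
tcp_rot: [-1.529, -0.444, 0.431]
wrist_force: [0.4, -0.4, 0.4]
width: 0.402
```

```bash
python3 -c "
from h import *
to([.5785,-.0597,.286]);s,M=st(); print('tiltfix',M.T@np.cross(M[:,1],[0,0,-1]))"
```

```text
t 26.575 pos [ 0.5816 -0.0544  0.3748] F [ 0.4081 -0.3636  0.3588] heading 31.991003225835666 ydir [ 0.0083 -0.0003 -1.    ] w 0.402 q [-0.1364  0.0339  1.6317  0.0008  1.4677 -0.6948]
to tool [-0.0061  0.0888 -0.0024]
tiltfix [ 0.0047 -0.      0.0069]
```

Request:
jog_arm([
  [-0.0054,0.02,-0.003,0.005,0,0.007,0.4],
  [0,0.03,0,0,0,0,0.4],
  [0,0.03,0,0,0,0,0.4],
  [0,0.008,0,0,0,0,0.4],
])

```text
time: 27.08
tool_pos: [0.5825, -0.0582, 0.2905]
tcp_rot: [-1.53, -0.449, 0.434]
wrist_force: [0.1, 0.5, 0.1]
width: 0.404
```

```bash
python3 - <<'E'
from h import *
to([.5785,-.0597,.286])
p=read_camera("wrist")
r=spotter.masks_of(p,"grip")[0]
c=cloud(p,r["mask"]); k=c[c[:,2]>c[:,2].max()-.004]; s,M=st(); print("top",k.mean(0),len(k),(k.mean(0)-s["tool_pos"])@M,s["tool_pos"])
E
```

```text
t 27.075 pos [ 0.5825 -0.0582  0.2905] F [0.1434 0.4984 0.0737] heading 32.286670572131584 ydir [ 0.0103 -0.0017 -0.9999] w 0.404 q [-0.1419  0.0634  1.7522 -0.0003  1.3156 -0.7054]
to tool [-0.0043  0.0045  0.0009]
top [ 0.5791 -0.059   0.3065] 961 [-0.0036 -0.0146  0.0016] [ 0.5832 -0.0584  0.292 ]
```

Request:
jog_arm([
  [-0.004,0.004,0.001,0,0,0,0.4],
  [0,0,0,0,0,0,0.1],
  [0,0,0,0,0,0,0.1],
  [0,0,0,0,0,0,0.1],
], force=20)

```text
time: 27.68
tool_pos: [0.58, -0.0599, 0.2902]
tcp_rot: [-1.532, -0.453, 0.431]
wrist_force: [1.1, -0.1, -3.3]
width: 0.24
```

Request:
jog_arm([
  [0,0.0005,0.007,0,0,0,0.1],
  [0,0.002,0.0067,0,0,0,0.1],
  [0,0.003,0.0063,0,0,0,0.1],
  [0,0.004,0.0057,0,0,0,0.1],
  [0,0.005,0.005,0,0,0,0.1],
])

```text
time: 28.3
tool_pos: [0.5637, -0.0353, 0.2789]
tcp_rot: [-1.539, -0.455, 0.428]
wrist_force: [-3.3, -3.0, 4.6]
width: 0.243
```

```bash
python3 - <<'E'
from h import *
to([.579-.04*np.cos(np.radians(-58.5)),-.0593-.04*np.sin(np.radians(-58.5)),.2455])
p=read_camera("wrist"); cv2.imwrite("pics/w10.png",p["img"])
r=spotter.masks_of(p,"grip")[0]
c=cloud(p,r["mask"]); s,M=st(); print(r["p"],np.percentile((c-s["tool_pos"])@M,[2,50,98],axis=0))
E
```

```text
t 28.3 pos [ 0.5637 -0.0353  0.2789] F [-3.3237 -2.9727  4.551 ] heading 32.25090807932234 ydir [ 0.02   -0.0083 -0.9998] w 0.243 q [-0.1029  0.023   1.8155 -0.0065  1.2824 -0.6639]
to tool [0.0002 0.0332 0.0121]
0.94 [[-0.0096 -0.0163 -0.0184]
 [-0.0005 -0.0116  0.0093]
 [ 0.0085  0.0144  0.0172]]
```

Request:
jog_arm([
  [0,0.0054,0.005,0,0,0,0.1],
  [0,0.0061,0.004,0,0,0,0.1],
  [0,0.0067,0.003,0,0,0,0.1],
  [0,0.0071,0.0015,0,0,0,0.1],
  [0,0.006,0.0005,0,0,0,0.1],
])

```text
time: 29.02
tool_pos: [0.5551, -0.0225, 0.2457]
tcp_rot: [-1.538, -0.454, 0.431]
wrist_force: [-2.7, -3.0, 4.3]
width: 0.239
```

```bash
python3 - <<'E'
from h import *
to([.5637,-.0353,.2455])
p=read_camera("wrist")
r=spotter.masks_of(p,"grip")[0]
c=cloud(p,r["mask"]); s,M=st(); print(r["p"],np.percentile((c-s["tool_pos"])@M,[2,50,98],axis=0),np.percentile(c,[2,50,98],axis=0))
E
```

```text
t 29.025 pos [ 0.5551 -0.0225  0.2457] F [-2.6811 -2.983   4.2878] heading 32.33050315655826 ydir [ 0.0172 -0.0079 -0.9998] w 0.239 q [-0.0815  0.027   1.8729 -0.0069  1.2239 -0.6434]
to tool [ 0.0004  0.0004 -0.0154]
0.61 [[-0.0103 -0.0062 -0.0331]
 [-0.0006 -0.0033 -0.0002]
 [ 0.0094  0.015   0.0215]] [[ 0.539  -0.0509  0.2313]
 [ 0.5553 -0.0231  0.2491]
 [ 0.5759 -0.0037  0.2519]]
```

Request:
jog_arm([
  [0,0.003,0,0,0,0,0.1],
  [0,0,0,0,0,0,0.4],
  [0,0,0,0,0,0,0.4],
  [0,0,0,0,0,0,0.4],
  [0,-0.03,0,0,0,0,0.4],
  [0,-0.04,0,0,0,0,0.4],
  [0,-0.05,0,0,0,0,0.4],
  [0,-0.03,0,0,0,0,0.4],
  [0,0,0,0,0,0,0.4],
])

```text
time: 30.25
tool_pos: [0.5539, -0.0189, 0.3933]
tcp_rot: [-1.53, -0.454, 0.43]
wrist_force: [0.1, -0.8, -0.3]
width: 0.398
```

```bash
python3 - <<'E'
from h import *
to([.5637,-.0353,.2455])
p=read_camera("wrist"); cv2.imwrite("pics/w11.png",p["img"])
r=spotter.masks_of(p,"grip")[0]
c=cloud(p,r["mask"]); k=c[c[:,2]>.238]
d=(k[:,:2]-C)@np.array([np.cos(np.radians(-58.5)),np.sin(np.radians(-58.5))])
for a in np.arange(-.005,.05,.008):
    m=(d>a)&(d<a+.008); print(round(a,3),m.sum(),np.percentile(k[m,2],90) if m.sum() else "")
q=read_camera("scene")
r=spotter.masks_of(q,"head")[0]; c=cloud(q,r["mask"]); m=np.hypot(c[:,0]-.712,c[:,1]-.035)<.06; c=c[m]; print(r["p"],len(c),np.median(c[c[:,2]>np.percentile(c[:,2],60)],0))
E
```

```text
t 30.25 pos [ 0.5539 -0.0189  0.3933] F [ 0.1303 -0.771  -0.263 ] heading 32.29092476103915 ydir [ 0.016  -0.0008 -0.9999] w 0.398 q [-0.0794 -0.0327  1.6657  0.0005  1.4927 -0.643 ]
to tool [-0.0023  0.1479 -0.0177]
-0.005 195 0.24999433998965848
0.003 212 0.25136493107880215
0.011 212 0.2519174792296252
0.019 196 0.25159432970589124
0.027 186 0.25126191075744275
0.035 163 0.2509469787611601
0.043 139 0.2498974932133356Traceback (most recent call last):
  File "<stdin>", line 10, in <module>
    return _quantile_unchecked(
        a, q, axis, out, overwrite_input, method, keepdims, weights)
    return _ureduce(a,
                    func=_quantile_ureduce_func,
    ...<5 lines>...
                    overwrite_input=overwrite_input,
                    method=method)
    r = func(a, **kwargs)
    result = _quantile(arr,
                       quantiles=q,
    ...<2 lines>...
                       out=out,
                       weights=wgt)
    slices_having_nans = np.isnan(arr[-1, ...])
                                  ~~~^^^^^^^^^
IndexError: index -1 is out of bounds for axis 0 with size 0
```

View pics/w11.png

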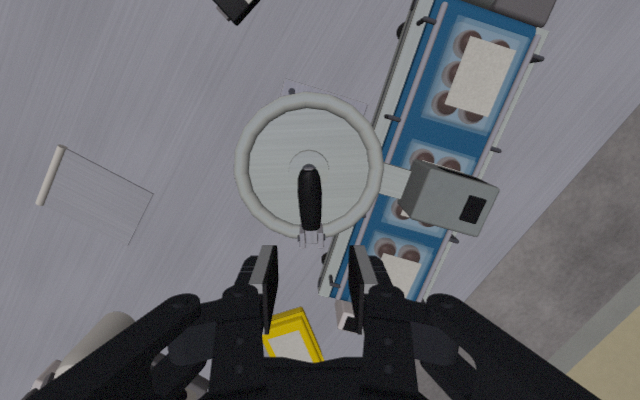

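The handle lies flat: grip top is level at 0.250–0.252 along its length, with the hinge at [311,238]. The gripper is clear. One last check of the head height, then I hand in.

```bash
python3 - <<'E'
from h import *
for i in range(2):
    q=read_camera("scene")
    r=spotter.masks_of(q,"head")[0]; c=cloud(q,r["mask"]); m=np.hypot(c[:,0]-.712,c[:,1]-.035)<.06; c=c[m]; print(r["p"],len(c),np.median(c[c[:,2]>np.percentile(c[:,2],60)],0) if len(c) else "")
p=read_camera("wrist")
for r in spotter.spot_point(p,"handle_hinge")[:1]:
    w=world(p,r["location"],.24); print(w,np.degrees(np.arctan2(*(w[:2]-C)[::-1])))
z=.182
if len(c)==0 or abs(np.median(c[c[:,2]>np.percentile(c[:,2],60)],0)[2]-z)<.002: print(bot.finish_job())
E
```

```text
0.91 972 [0.7163 0.041  0.1818]
0.9 968 [0.7135 0.0398 0.1819]
[ 0.5833 -0.06    0.24  ] -54.77766395240028
the job is handed in; nothing more can be done
None
```

The job is handed in. The print head stands about 4.2 mm above the sample pack's lid, and the handle is folded flat again. `finish_job` gives no verdict, so these figures are my own measurements.

- **Upright test:** I pinched the folded grip, swung it up to its stop and let go. It stayed up by itself, with its top at 306 mm and no force on the fingers.
- **Winding:** I took the grip again and wound clockwise about 615°. From a close side view the gap was then 12.4 mm, so I wound roughly 300° more.
- **Gap:** From the same close view after winding, the face plate's lower edge was at about 115.1 mm and the lid at 110.9 mm. Small errors of a few tenths of a millimetre are possible, because the plate's edge only just shows.
- **Folding:** I folded the handle flat and drew the gripper clear. Along its length the grip's top is level at 250–252 mm. The head top read 181.8 mm before folding and 181.8–181.9 mm after.
- **Other things:** The pictures showed no packs or other things moved, but I did not measure their positions at the end.

One small disagreement: the last hinge detection put the wheel about 3–4° off the angle I had from the grip. That is 0.1 mm of head height, and the head height reading did not change.

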